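Clamp a freshly glued ukulele hanger bracket

TASK

The glue is wet on the little beech bracket for a ukulele wall hanger: stand it on the desk squarely between the two jaw pads of the bar clamp that lies on its side, so that the clamp will press its block and plate together, and let go of it. Then pump the clamp's trigger against its handle, squeeze after squeeze, until the jaws have closed on the bracket and the thick soft pad is squashed by a few millimetres, but never squashed flat, which would crush the joint. Finish while still holding the trigger squeezed with the bracket gripped in the clamp; leave the metronome, the harmonica holder and the glass dish where they are.

Things in the scene. Friction and masses are not known exactly. Their poses are not given: they have to be found in the camera images.
- bracket_block (a point): Centre of the bracket's block, 17 mm above its underside. T-shaped from above, stiff beech, standing: a plate 18 (x) x 64 (y) x 44 mm high with a block 32 (x) x 30 (y) x 34 mm high glued on its +x face. From here the block's free end is 16 mm to +x, the plate's near face 16 mm and its back 34 mm to -x. z up. May be clamped either way round, its x axis along the bar.
- bracket: The bracket as a whole, 80 g. Origin on its underside, 9 mm to -x of bracket_block: the middle of its 50 mm length.
- clamp_mouth (a point): On the clamp (loose, 0.6 kg, on its side, 33 mm high): centre of the front of its soft pad when not squashed, 16 mm above the desk. x runs along the bar to the end jaw, y from bar to jaw tips, z up. The pad is black rubber 36 (y) x 28 mm high, 16 mm thick. The steel bar lies 60 to 74 mm to -y, 10 to 22 mm above the desk; the jaws end 22 mm to +y; handle and trigger are past the bar.
- end_jaw_face (a point): Centre of the rubber-lined face of the end jaw, 16 mm above the desk, axes as clamp_mouth; it faces the soft pad (-x) and slides with the bar. From here to clamp_mouth is the clamp's opening: 64 to 76 mm at the start, shrinking as the trigger is pumped.
- clamp_grip (a point): Where the hand goes: midway from back of handle to front of trigger (trigger out), 16 mm above the desk, axes as clamp_mouth. Here the two span 59 mm along x (grey handle 20 mm at -x, black trigger 12 mm at +x, air between), 39 mm fully squeezed. Both are 26 to 30 mm high and run along y from 35 mm to +y to 33 mm to -y of here. The clamp slides a little to suit the fingers.
- trigger_turn (a joint): 0 out, 0.25 rad fully squeezed to the handle (20 mm at clamp_grip). A spring pushes it out (3 to 6 N there). A full squeeze draws the end jaw in 5 mm; teeth of 4 mm on the bar keep 4 mm of it when the trigger is let out below 0.03 rad. Unloaded it pumps with under 9 N of grip. 12 N of grip stalls before the pad is flat (at about 8 mm of squash); 30 N flattens it within 3 squeezes of first touch.
- bar (a joint): How far the bar with the end jaw has been drawn in, m: 0 at the widest opening of 76 mm; opening = 0.076 - this.
- pad (a joint): How far the soft pad is squashed, m: 0 free, 2 N per mm; flat beyond 0.009; 0.002 to 0.007 is a good grip.
- trigger: The trigger, black. Origin on its pivot, 78 mm to +y and 14 mm to +x of clamp_grip.
- soft_pad: The soft pad, moving with joint pad. Origin at the centre of its front face.
- end_jaw: The end jaw, grey with a 4 mm rubber lining, and the bar that it is fixed to. Origin 116 mm to -x and 66 mm to -y of end_jaw_face, on the desk.
- metronome: Bystander: red plastic metronome, four-sided pyramid 105 mm wide, 195 mm high, origin under its middle.
- harmonica_holder: Bystander: stainless harmonica holder frame lying flat, about 150 x 145 mm, 16 mm high, origin under its middle.
- dish: Bystander: small glass dish, 90 mm across, 26 mm high, origin under its middle.
Not all that is in view belongs to the job. What is meant by the bracket is not black or yellow, and is the smaller of those in its own colour.

How it is judged:
On the way, in this order (a step that is already met when the one before it is completed fails the run):
1. the bracket stands on the desk between the jaw pads, lined up with the bar, and is let go (y of bracket_block in the frame of clamp_mouth between -0.016 and 0.016 m and x of bracket_block in the frame of clamp_mouth above 0.01 m and x of bracket_block in the frame of end_jaw_face below -0.014 m and angle between bracket_block's own z axis and vertical below 0.12 rad and angle between the x axis of bracket_block and the x axis of clamp_mouth, either way round below 0.26 rad and height (world z) of bracket_block below 0.025 m and contact force between the fingers and bracket below 0.1 N), for 0.2 s.
2. the trigger is squeezed (value of joint trigger_turn above 0.13 rad), for 0.02 s.
3. the trigger is let out again (value of joint trigger_turn below 0.06 rad), for 0.02 s.
4. the trigger is squeezed a second time (value of joint trigger_turn above 0.13 rad), for 0.02 s.
At the end, for the whole second after the job is handed in: Bracket upright between the jaws, within 16 mm of the pads' centre line and 0.1 rad of the bar, pressed by soft pad and end jaw (over 2 N each), pad squashed 1.5 to 9 mm; fingers hold the trigger squeezed (over 1 N, beyond 0.015 rad) and do not touch the bracket (y of bracket_block in the frame of clamp_mouth between -0.016 and 0.016 m and x of bracket_block in the frame of clamp_mouth above 0.01 m and x of bracket_block in the frame of end_jaw_face below -0.014 m and angle between bracket_block's own z axis and vertical below 0.12 rad and angle between the x axis of bracket_block and the x axis of clamp_mouth, either way round below 0.1 rad and value of joint pad between 0.0015 and 0.009 m and contact force between each of soft_pad, end_jaw and bracket above 2 N and contact force between the fingers and trigger above 1 N and value of joint trigger_turn above 0.015 rad and contact force between the fingers and bracket below 0.5 N and linear speed of bracket below 0.02 m/s); the arm keeps its last pose, push and grip.
It fails at once if the soft pad is squashed flat (over 9 mm): the joint is crushed (value of joint pad above 0.009 m).
It fails at once if the metronome is moved by over 20 mm (distance of metronome from where it was at the start of the episode above 0.02 m).
It fails at once if the harmonica holder is moved by over 20 mm (distance of harmonica_holder from where it was at the start of the episode above 0.02 m).
It fails at once if the dish is moved by over 20 mm (distance of dish from where it was at the start of the episode above 0.02 m).
It also fails if it takes over 58 s, if anything falls off the work surface, if the arm or the gripper's body presses on something with over 40 N, if the wrist force passes 120 N, or if a joint passes its speed limit or range.

ROBOT

A 6-joint arm with a two-finger parallel gripper is mounted at the origin on the work surface. World frame = base frame: x ahead of the robot, y to its left, z up, the work surface at z = 0. Lengths are in m, angles in rad, forces in N, time in s.
With the tool pointing down it reaches from about 0.3 to 0.775 m from the base axis. Payload 14.6 kg.
Tool frame: the origin (TCP) lies between the finger pads; the fingertips stand 8 mm ahead of it and the grasp point (between the pads) lies 11 mm behind it (ctrl.tip_reach is the distance from the TCP to the fingertips, in m); y points along the fingers, z is the direction in which the jaws open and shut, and the axes are right-handed (so a half turn about y gives the same grasp; the last joint's range is limited). The gripper opens to 94 mm and grips with 3 to 60 N. Pads are 16 mm wide; open, the fingers measure 119 mm over their backs; the gripper's body (75 mm by 177 mm) begins 78 mm behind the grasp point.
Start: joints at [-1.223, 0.3, 1.521, -0, 1.321, -0.067], TCP at [0.222, -0.503, 0.213] pointing down, gripper open.
Joint ranges: [-3.03, 3.03], [-0.79, 2.21], [0.23, 2.52], [-1.04, 4.18], [0, 3.07], [-2.55, 2.55]. Speed limits (rad/s): [2.22, 2.22, 2.57, 3.14, 3.14, 3.14].

INTERFACE

Orientations are given as [roll, pitch, yaw] about the fixed x, y, z axes, in that order (R = Rz(yaw) Ry(pitch) Rx(roll)).
In Python, from station import ctrl gives the robot as it stands.
- The arm moves only by the tool play_rows, never from a script. Its arguments are lists of equal length, an entry for each row: "twist": the turn, a rotation vector about the world's x, y, z as a fraction of full scale, a list of three; "travel": the shift along the world's x, y, z as a fraction of full scale, a list of three; "grip": the gripper's target within -1 to 1 (shut at 1, half-way at 0, fully open at -1). A call has 1 to 12 rows; each row shifts and turns the commanded pose from where the row before left it; what a row does not reach is not made up. Full scale, the value 1, is 5 cm for a shift and 90 degrees for a turn. A row lasts 1/10 s, in which the tool goes at most 50 mm and 8.59 degrees, less where a joint would pass 70% of its speed; a pose out of reach is approached as far as the arm can. A call with a number of a shift or a turn outside -1 to 1 is refused whole. A call with a gripper value outside its range is refused whole. The fingers move at their own pace and stop on an object; "force" is the grip in N (left out, the last holds). Time passes only in rows, so rows that do not move let the fingers close. It gives the time, the measured TCP pose, the force and the opening at its end, in the units of the state.
- ctrl.get_obs(): the state, without advancing time (a new reading comes with each control period).
- ctrl.camera(name): name is "scene" or "top"; returns a dict with "img" (480x640x3 uint8, red, green, blue), "vfov" (degrees; the focal length in pixels is half the picture's height over the tangent of half this angle, whatever the lens; pixels are square), "cx", "cy" (the principal point, pixels), "k1" (the pictures are not rectified: a ray, as slopes to the right and down, at radius r is drawn at 1 + k1 r^2 times it, then the intrinsics apply), "rvec" (rotation vector, rad) and "tvec" (3), from world to camera coordinates, as OpenCV has them. Camera axes: x right, y down, z forward; pixel columns grow to the right and rows downward; lengths in m; the calibration is good to about 2 mm. A picture is of the moment at which its call begins. There is no depth.
- ctrl.hand_in(): hands the job in, once; it reports no verdict.
Trained networks look in a picture, given as the dict that the camera call returned (one of the last four; its "shot" number tells which), for a name from the list of things; names that differ only in an ending like _2 or _b are one class to them, and where a whole thing is asked for, a point or a joint stands for the part that bears it (a point fixed in the world has none). Each returns a list of dicts, best first, with "confidence" (0 to 1); they miss things now and then, are a little off and sometimes report something else, mostly with a low value. They report only what shows in the picture. A call takes as long as a camera call. They do not tell look-alikes from the thing itself.
- ctrl.boxes_of(name, picture): "point" ([column, row] in pixels, amid what is visible of it).
- ctrl.trace(name, picture): "pixels" (480x640 bool, what is visible of it) and "point" ([column, row] in pixels, amid what is visible of it).
The state is a dict: "time_s": time; "qpos": joint angles; "joint_vel": joint speeds; "tau": joint torques, N m; "ee_pos": TCP position; "eef_rot": TCP orientation; "force": force on the tool from outside, world axes, zero at the start; "moment": the same for the moment, N m; "grip_width": finger opening in m.
Only numpy, scipy, OpenCV 4.12 (cv2) and the standard library are available. Lean on these libraries where they do the work, as an engineer would, in place of code of your own. Each camera call takes 0.05 s, during which the arm holds its last target.

## Working session

There is one attempt and no reset: what is moved stays moved. The work goes in short steps, Python scripts to look and compute and a tool call to move; the robot and the scene stay as the last step left them, time stands still between calls to the robot, and variables do not carry over. Pictures are saved under pics/ and viewed, and the job is handed in when it is done.

Besides the shell and the picture viewer there is one more tool, called after ">>>" by a JSON object that holds its "api" and its "payload", one argument or row to a line. play_rows: Moves the arm, as the interface text tells. Its arguments: {"type":"object","properties":{"twist":{"type":"array"},"travel":{"type":"array"},"grip":{"type":"array"},"force":{"type":"number"}},"required":["twist","travel","grip"]}

```bash
ls; mkdir -p pics
python3 - <<'E'
from station import ctrl
import cv2,numpy as np
print(ctrl.get_obs())
for n in ("scene","top"):
    p=ctrl.camera(n); print(n,{k:v for k,v in p.items() if k!='img'})
    cv2.imwrite(f"pics/{n}0.png",p['img'][:,:,::-1])
    for t in ("bracket","soft_pad","end_jaw","trigger","clamp_grip","clamp_mouth","bracket_block","end_jaw_face","metronome","harmonica_holder","dish"):
        print(t,[(np.round(d['point']),round(d['confidence'],2)) for d in ctrl.boxes_of(t,p)])
E
```

```text
pics
{'time_s': 0.0, 'qpos': array([-1.22258011e+00,  3.00476119e-01,  1.52156684e+00, -3.52921234e-05,
        1.32068146e+00, -6.65839926e-02]), 'joint_vel': array([-0.00202958, -0.00104677,  0.00014804, -0.00020753,  0.00236033,
        0.00174464]), 'tau': array([-3.89761717e-04, -5.31810451e+01, -3.52739954e+01,  7.07970886e-02,
        2.44578416e-02, -1.01313901e-04]), 'ee_pos': array([ 0.22156766, -0.50312983,  0.21288959]), 'eef_rot': array([-1.57192786e+00,  4.11936555e-05, -2.72678371e+00]), 'force': array([ 0.32432029,  0.07704262, -0.00086093]), 'moment': array([-0.02924446,  0.01851484, -0.00310313]), 'grip_width': 0.09418653844874542}
scene {'vfov': 50.40041704129907, 'cx': 312.24515480056806, 'cy': 228.338685992448, 'k1': -0.09499687313305746, 'rvec': array([ 2.23884502,  0.75723876, -0.30034776]), 'tvec': array([-0.44720192, -0.23834565,  1.26103614]), 'shot': 1}
bracket [(array([423., 155.]), 0.85), (array([341., 131.]), 0.79), (array([376., 167.]), 0.68), (array([370., 200.]), 0.63), (array([248., 249.]), 0.45)]
soft_pad [(array([287., 250.]), 0.55)]
end_jaw [(arra
[... 768 characters left out ...]
1), (array([380., 272.]), 0.68), (array([151., 213.]), 0.66)]
soft_pad [(array([346., 242.]), 0.71), (array([317., 298.]), 0.35)]
end_jaw [(array([377., 276.]), 0.87), (array([316., 296.]), 0.16)]
trigger [(array([317., 297.]), 0.72), (array([449., 304.]), 0.28)]
clamp_grip [(array([328., 271.]), 0.84)]
clamp_mouth [(array([323., 273.]), 0.73), (array([316., 295.]), 0.23)]
bracket_block [(array([166., 306.]), 0.96), (array([149., 213.]), 0.91), (array([251., 225.]), 0.83), (array([202., 241.]), 0.69)]
end_jaw_face [(array([375., 275.]), 0.59), (array([205., 243.]), 0.25)]
metronome [(array([511., 211.]), 0.74)]
harmonica_holder [(array([277., 159.]), 0.63)]
dish [(array([448., 306.]), 0.65)]
```

View pics/scene0.png

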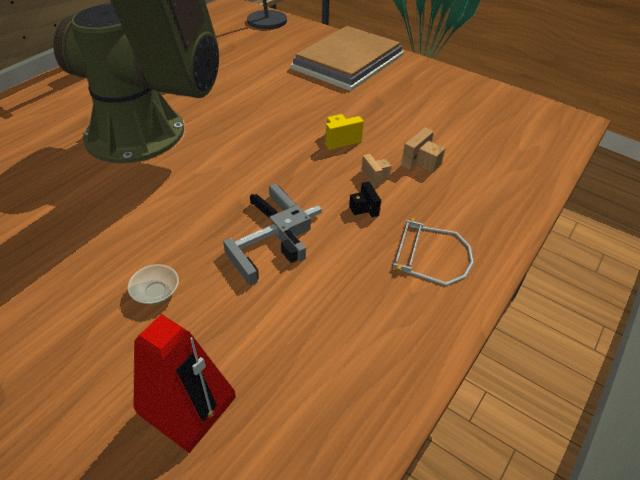

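View pics/top0.png

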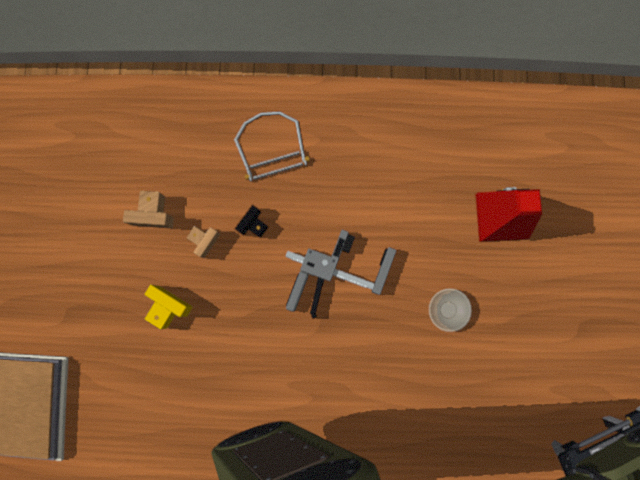

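Run:
```python
import cv2
a=cv2.imread("pics/top0.png"); 
cv2.imwrite("pics/c1.png",cv2.resize(a[190:340,280:480],None,fx=4,fy=4,interpolation=cv2.INTER_CUBIC))
cv2.imwrite("pics/c2.png",cv2.resize(a[190:340,120:320],None,fx=4,fy=4,interpolation=cv2.INTER_CUBIC))
```

```text
(no output)
```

View pics/c1.png

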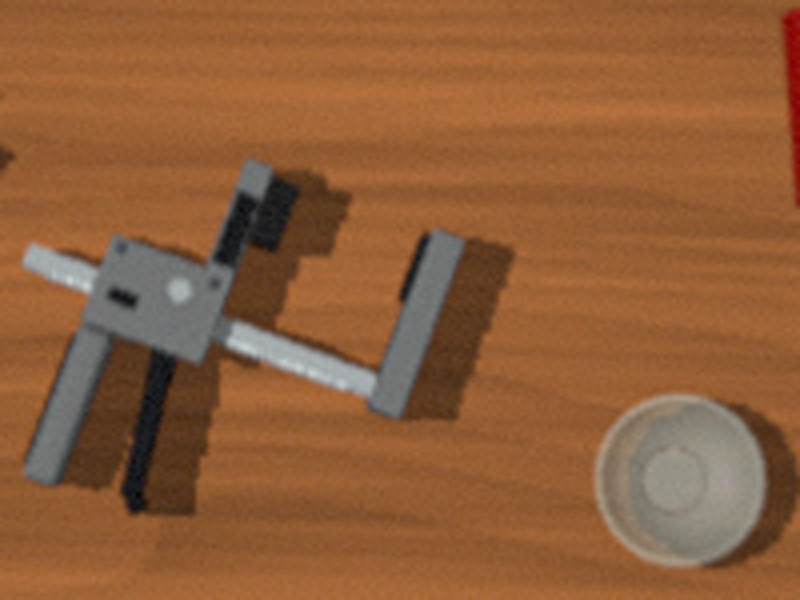

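View pics/c2.png

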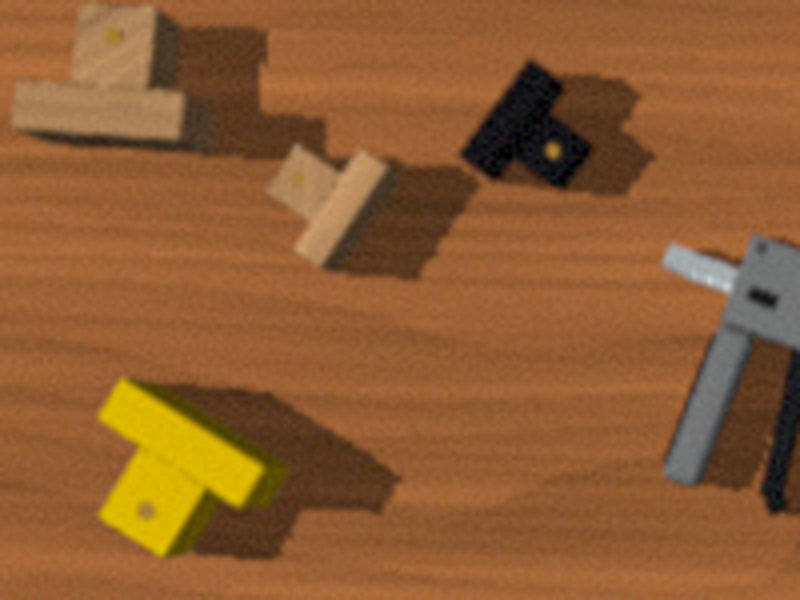

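Candidates in the top picture: large beech T at (147,212), small beech T at (203,240), black T at (251,222), yellow T at (165,306). The bracket is the small beech one at (203,240); the crop shows it at about 2/3 the size of the other beech piece. Next I'll measure the poses.

```bash
cat > h.py <<'E'
import numpy as np,cv2
def K(p):
    f=p['img'].shape[0]/2/np.tan(np.radians(p['vfov'])/2) if 'img' in p else 240/np.tan(np.radians(p['vfov'])/2)
    return np.array([[f,0,p['cx']],[0,f,p['cy']],[0,0,1]]),np.array([p['k1'],0,0,0,0.])
def proj(p,X):
    k,d=K(p); return cv2.projectPoints(np.asarray(X,float).reshape(-1,1,3),p['rvec'],p['tvec'],k,d)[0].reshape(-1,2)
def unproj(p,uv,z):
    k,d=K(p); n=cv2.undistortPoints(np.asarray(uv,float).reshape(-1,1,2),k,d).reshape(-1,2)
    R=cv2.Rodrigues(p['rvec'])[0]; c=-R.T@p['tvec']
    r=np.c_[n,np.ones(len(n))]@R
    z=np.broadcast_to(z,len(n)); return c+r*((z-c[2])/r[:,2])[:,None]
def box(x0,x1,y0,y1,z0,z1):
    return np.array([[x,y,z] for x in(x0,x1) for y in(y0,y1) for z in(z0,z1)])
E
python3 - <<'E'
from h import *
from station import ctrl
p=ctrl.camera("top")
c1=lambda a:(np.array(a,float)+.5)/4-.5+[280,190]
c2=lambda a:(np.array(a,float)+.5)/4-.5+[120,190]
print("plate",unproj(p,c2([(365,148),(395,165),(322,270),(293,252)]),.044).round(4))
print("block",unproj(p,c2([(297,145),(267,188)]),.034).round(4))
print("endjaw",unproj(p,c1([(433,230),(465,238),(402,418),(370,408)]),.033).round(4))
print("pad",unproj(p,c1([(297,186),(270,251)]),.030).round(4))
print("bar",unproj(p,c1([(30,255),(375,385)]),.022).round(4))
print("softjaw",unproj(p,c1([(250,158),(273,168)]),.033).round(4))
print("handle",unproj(p,c1([(28,478),(55,485)]),.031).round(4))
print("trig",unproj(p,c1([(130,505)]),.031).round(4))
print("dish etc",unproj(p,[(449,311),(271,145)],.0).round(4))
E
```

```text
plate [[0.5959 0.1996 0.044 ]
 [0.5875 0.1834 0.044 ]
 [0.5315 0.2187 0.044 ]
 [0.5404 0.2345 0.044 ]]
block [[0.5978 0.2381 0.034 ]
 [0.5746 0.2527 0.034 ]]
endjaw [[ 0.5646 -0.1705  0.033 ]
 [ 0.5608 -0.1872  0.033 ]
 [ 0.4667 -0.156   0.033 ]
 [ 0.4714 -0.1394  0.033 ]]
pad [[ 0.586  -0.0992  0.03  ]
 [ 0.5515 -0.0859  0.03  ]]
bar [[ 0.5466  0.0397  0.022 ]
 [ 0.4837 -0.1426  0.022 ]]
softjaw [[ 0.5997 -0.0742  0.033 ]
 [ 0.5948 -0.0864  0.033 ]]
handle [[0.4304 0.0359 0.031 ]
 [0.4272 0.0219 0.031 ]]
trig [[ 0.4182 -0.0171  0.031 ]]
dish etc [[ 0.4353 -0.3058  0.    ]
 [ 0.7862  0.086   0.    ]]
```

```bash
cat > fit.py <<'E'
from h import *
def Rz(a): return np.array([[np.cos(a),-np.sin(a),0],[np.sin(a),np.cos(a),0],[0,0,1]])
def draw(img,p,T,b,col):
    R,t=T; X=box(*b)@R.T+t; q=proj(p,X); 
    for i in range(8):
        for j in range(i+1,8):
            if bin(i^j).count('1')==1: cv2.line(img,tuple(np.int32(np.round(q[i]*16))),tuple(np.int32(np.round(q[j]*16))),col,1,cv2.LINE_AA,4)
def overlay(p,clamp,opening,br,tag,crop):
    s=4; img=p['img'][:,:,::-1].copy(); x0,x1,y0,y1=crop
    img=cv2.resize(img[y0:y1,x0:x1],None,fx=s,fy=s,interpolation=cv2.INTER_CUBIC)
    q={k:v for k,v in p.items() if k!='img'}
    class P(dict):pass
    def dr(T,b,col):
        R,t=T; X=box(*b)@R.T+t; u=(proj(q,X)-[x0,y0]+.5)*s-.5
        for i in range(8):
            for j in range(i+1,8):
                if bin(i^j).count('1')==1: cv2.line(img,tuple(np.int32(np.round(u[i]))),tuple(np.int32(np.round(u[j]))),col,1,cv2.LINE_AA)
    if clamp is not None:
        T=(Rz(clamp[2]),np.array([clamp[0],clamp[1],.016]))
        dr(T,(-.016,0,-.018,.018,-.014,.014),(0,255,0))
        dr(T,(opening,opening+.004,-.018,.018,-.014,.014),(255,0,0))
        dr(T,(opening+.004,opening+.022,-.076,.022,-.016,.017),(0,255,255))
        dr(T,(opening-.16,opening+.01,-.074,-.060,-.006,.006),(255,255,0))
    if br is not None:
        T=(Rz(br[2]),np.array([br[0],br[1],.017]))
        dr(T,(-.016,.016,-.015,.015,-.017,.017),(0,0,255)); dr(T,(-.034,-.016,-.032,.032,-.017,.027),(0,255,0))
    cv2.imwrite(f"pics/{tag}.png",img)
E
python3 - <<'E'
from fit import *
from station import ctrl
cl=(.5685,-.0924,-1.898)
pc=np.array([.5639,.2090]); a=1.0086; bb=pc+.025*np.array([np.cos(a),np.sin(a)]); br=(*bb,a); print(bb)
p=ctrl.camera("top"); overlay(p,cl,.0714,br,"o1",(180,380,180,330))
p=ctrl.camera("scene"); overlay(p,cl,.0714,br,"o2",(220,420,130,280))
E
```

```text
[0.57722614 0.23015216]
```

View pics/o1.png

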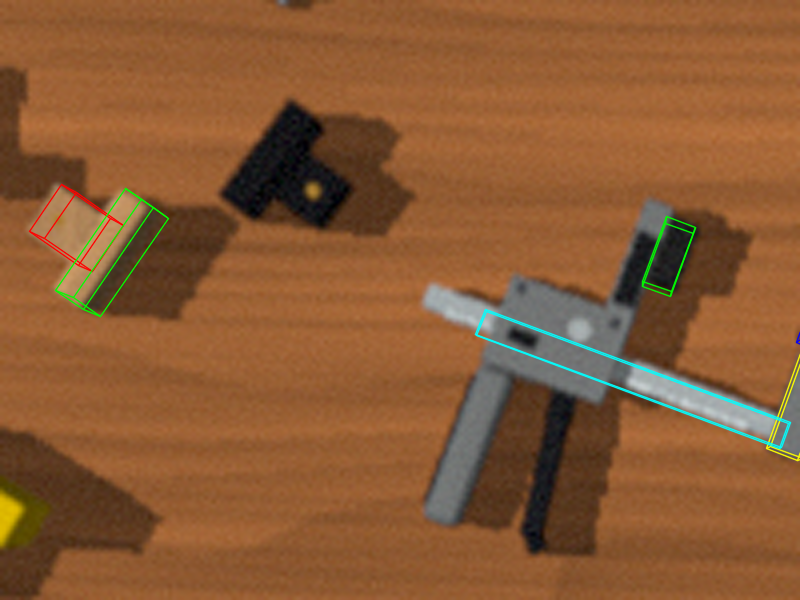

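View pics/o2.png

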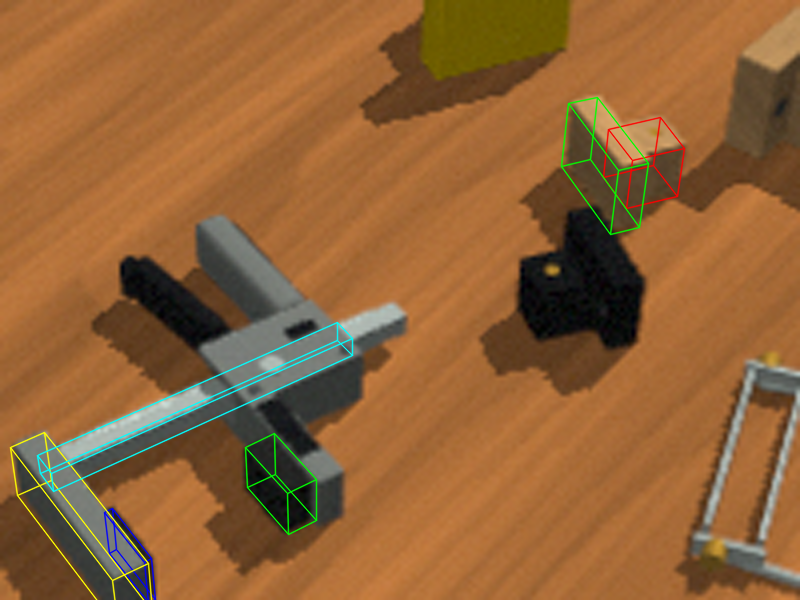

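>>> {"api": "play_rows", "payload": {
  "twist": [
    [0, 0, 0.0378],
    [0, 0, 0.0378],
    [0, 0, 0.0378],
    [0, 0, 0.0378],
    [0, 0, 0.0378],
    [0, 0, 0.0378],
    [0, 0, 0.0378],
    [0, 0, 0.0378],
    [0, 0, 0.0378],
    [0, 0, 0.0378],
    [0, 0, 0],
    [0, 0, 0]
  ],
  "travel": [
    [0.42, 0.88, 0],
    [0.42, 0.88, 0],
    [0.42, 0.88, 0],
    [0.42, 0.88, 0],
    [0.42, 0.88, 0],
    [0.42, 0.88, 0],
    [0.42, 0.88, 0],
    [0.42, 0.88, 0],
    [0.42, 0.88, 0],
    [0.42, 0.88, 0],
    [0.42, 0.88, 0],
    [0.42, 0.88, 0]
  ],
  "grip": [-1, -1, -1, -1, -1, -1, -1, -1, -1, -1, -1, -1],
  "force": 15
}}

```text
time_s: 2.55
ee_pos: [0.4742, 0.0267, 0.2137]
eef_rot: [-1.57, 0.0, -2.133]
force: [0.3, -1.3, -0.8]
grip_width: 0.0943
```

>>> {"api": "play_rows", "payload": {
  "twist": [
    [0, 0, 0],
    [0, 0, 0],
    [0, 0, 0],
    [0, 0, 0],
    [0, 0, 0],
    [0, 0, 0],
    [0, 0, 0]
  ],
  "travel": [
    [0.36, 0.73, -0.2],
    [0.36, 0.73, -0.2],
    [0.36, 0.73, -0.4],
    [0.36, 0.73, -0.4],
    [0.36, 0.73, -0.5],
    [0, 0, 0],
    [0, 0, 0]
  ],
  "grip": [-1, -1, -1, -1, -1, -1, -1]
}}

```text
time_s: 3.25
ee_pos: [0.5633, 0.2074, 0.1276]
eef_rot: [-1.572, -0.001, -2.132]
force: [-0.7, 0.8, 0.6]
grip_width: 0.0941
```

Run:
```python
from fit import *
from station import ctrl
o=ctrl.get_obs();print(o['ee_pos'],o['eef_rot'],o['qpos'])
p=ctrl.camera("scene"); cv2.imwrite("pics/s1.png",cv2.resize(p['img'][60:260,240:500,::-1],None,fx=3,fy=3))
```

```text
[0.56329237 0.20742699 0.1276245 ] [-1.57184702e+00 -1.36062264e-03 -2.13185360e+00] [ 2.91866317e-01  4.90424283e-01  1.46330240e+00 -1.11622454e-04
  1.18958193e+00  8.52965922e-01]
```

View pics/s1.png

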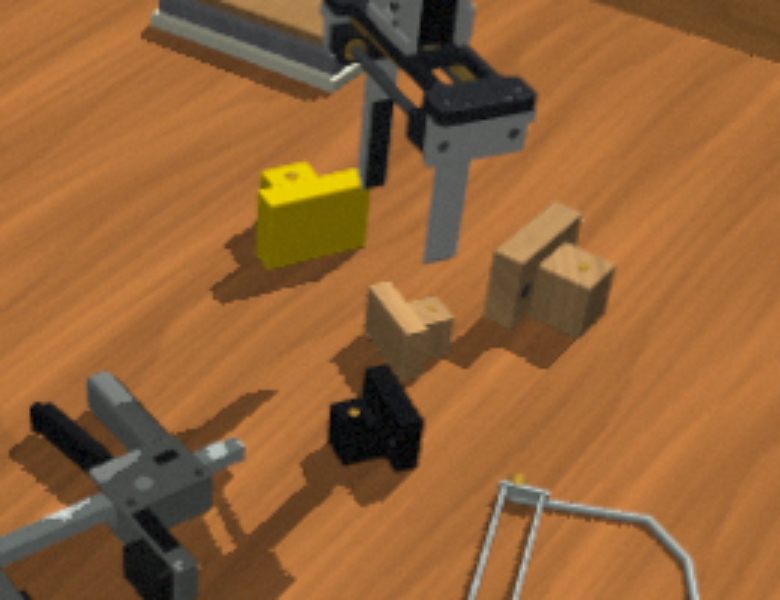

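The fingers straddle the small beech bracket (crop (410,330)); descending.

>>> {"api": "play_rows", "payload": {
  "twist": [
    [0, 0, 0],
    [0, 0, 0],
    [0, 0, 0],
    [0, 0, 0],
    [0, 0, 0],
    [0, 0, 0],
    [0, 0, 0],
    [0, 0, 0],
    [0, 0, 0],
    [0, 0, 0]
  ],
  "travel": [
    [0.01, 0.03, -0.5],
    [0, 0, -0.5],
    [0, 0, -0.5],
    [0, 0, -0.45],
    [0, 0, -0.28],
    [0, 0, 0],
    [0, 0, 0],
    [0, 0, 0],
    [0, 0, 0],
    [0, 0, 0]
  ],
  "grip": [-1, -1, -1, -1, -1, -1, 1, 1, 1, 1],
  "force": 15
}}

```text
time_s: 4.3
ee_pos: [0.5644, 0.2088, 0.0177]
eef_rot: [-1.57, 0.001, -2.133]
force: [-1.0, 0.3, -0.1]
grip_width: 0.0654
```

>>> {"api": "play_rows", "payload": {
  "twist": [
    [0, 0, 0],
    [0, 0, 0],
    [0, 0, 0],
    [0, 0, 0],
    [0, 0, 0]
  ],
  "travel": [
    [0, 0, 0],
    [0, 0, 0],
    [0, 0, 0],
    [0, 0, 0.6],
    [0, 0, 0.6]
  ],
  "grip": [1, 1, 1, 1, 1]
}}

```text
time_s: 4.8
ee_pos: [0.5636, 0.2085, 0.077]
eef_rot: [-1.572, -0.002, -2.133]
force: [1.0, -0.2, 0.2]
grip_width: 0.0643
```

Run:
```python
from fit import *
from station import ctrl
o=ctrl.get_obs();print(o['ee_pos'],o['eef_rot'],o['grip_width'])
p=ctrl.camera("scene"); cv2.imwrite("pics/s2.png",cv2.resize(p['img'][60:260,240:500,::-1],None,fx=3,fy=3))
```

```text
[0.56360765 0.2084705  0.07701238] [-1.57208169e+00 -1.52620045e-03 -2.13301363e+00] 0.06430794436269058
```

View pics/s2.png

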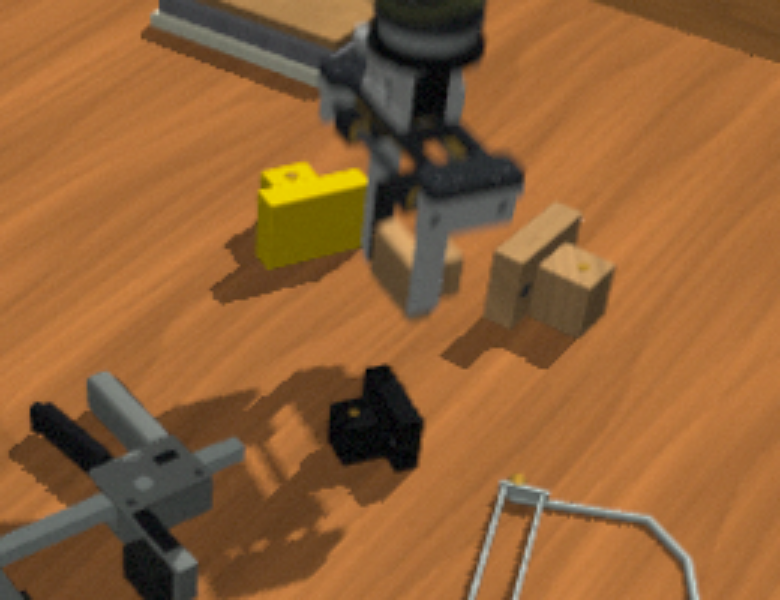

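>>> {"api": "play_rows", "payload": {
  "twist": [
    [0, 0, 0],
    [0, 0, 0.0187],
    [0, 0, 0.0187],
    [0, 0, 0.0187],
    [0, 0, 0.0187],
    [0, 0, 0.0187],
    [0, 0, 0.0187],
    [0, 0, 0.0187],
    [0, 0, 0.0187],
    [0, 0, 0],
    [0, 0, 0],
    [0, 0, 0]
  ],
  "travel": [
    [0, 0, 0.86],
    [-0.03, -0.875, 0],
    [-0.03, -0.875, 0],
    [-0.03, -0.875, 0],
    [-0.03, -0.875, 0],
    [-0.03, -0.875, 0],
    [-0.03, -0.875, 0],
    [-0.03, -0.875, 0],
    [-0.03, -0.875, 0],
    [0, 0, 0],
    [0, 0, -0.3],
    [0, 0, 0]
  ],
  "grip": [1, 1, 1, 1, 1, 1, 1, 1, 1, 1, 1, 1]
}}

```text
time_s: 6.05
ee_pos: [0.5513, -0.1409, 0.1033]
eef_rot: [-1.574, -0.0, -1.898]
force: [-0.5, 0.4, -1.1]
grip_width: 0.0639
```

Run:
```python
from fit import *
from station import ctrl
o=ctrl.get_obs();print(o['ee_pos'],o['eef_rot'],o['grip_width'])
p=ctrl.camera("scene"); cv2.imwrite("pics/s3.png",cv2.resize(p['img'][150:350,180:440,::-1],None,fx=3,fy=3))
p=ctrl.camera("top"); cv2.imwrite("pics/t3.png",cv2.resize(p['img'][160:360,260:520,::-1],None,fx=3,fy=3))
```

```text
[ 0.55129601 -0.14094191  0.10328105] [-1.57363961e+00 -6.58088344e-06 -1.89847655e+00] 0.06388532779582214
```

View pics/s3.png

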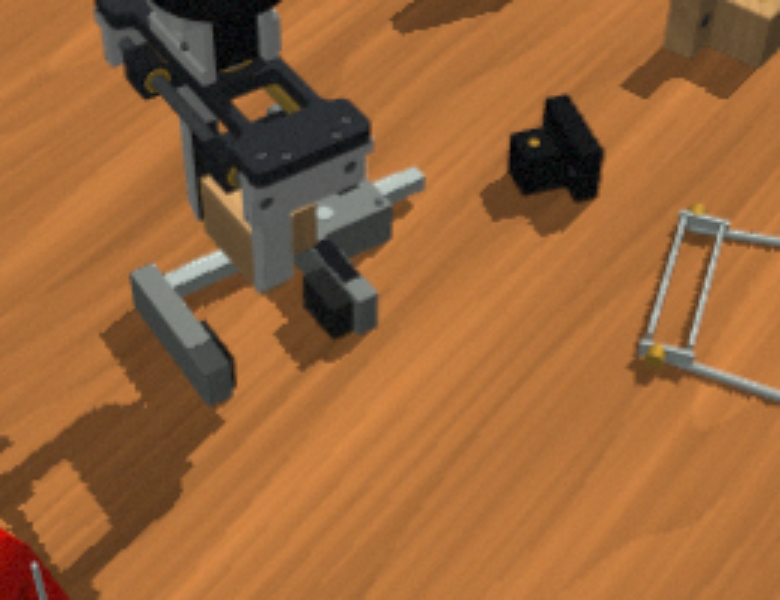

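View pics/t3.png

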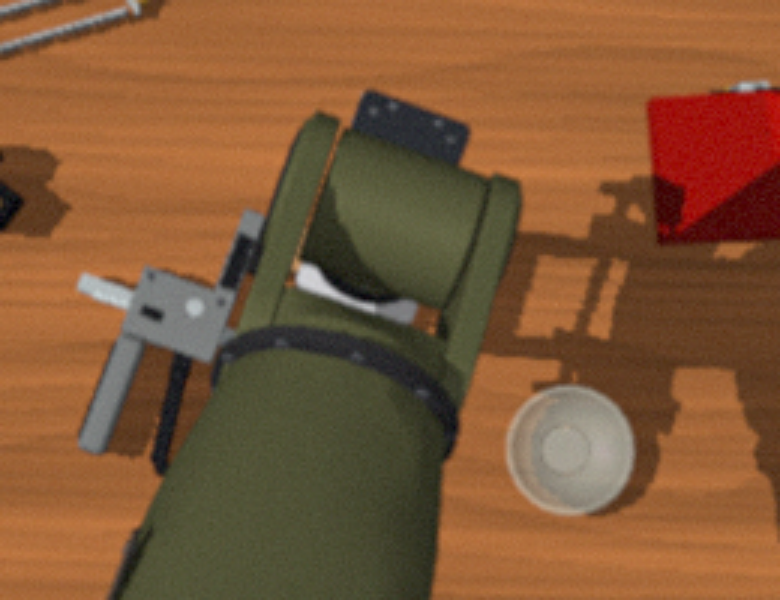

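>>> {"api": "play_rows", "payload": {
  "twist": [
    [0, 0, 0],
    [0, 0, 0],
    [0, 0, 0],
    [0, 0, 0],
    [0, 0, 0],
    [0, 0, 0]
  ],
  "travel": [
    [0.01, -0.01, -0.5],
    [0, 0, -0.5],
    [0, 0, -0.4],
    [0, 0, -0.2],
    [0, 0, -0.1],
    [0, 0, 0]
  ],
  "grip": [1, 1, 1, 1, 1, 1]
}}

```text
time_s: 6.75
ee_pos: [0.5529, -0.1417, 0.0202]
eef_rot: [-1.571, 0.0, -1.898]
force: [0.3, -0.8, -0.8]
grip_width: 0.0641
```

Run:
```python
from fit import *
from station import ctrl
p=ctrl.camera("scene"); cv2.imwrite("pics/s4.png",cv2.resize(p['img'][150:350,180:440,::-1],None,fx=3,fy=3))
```

```text
(no output)
```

View pics/s4.png

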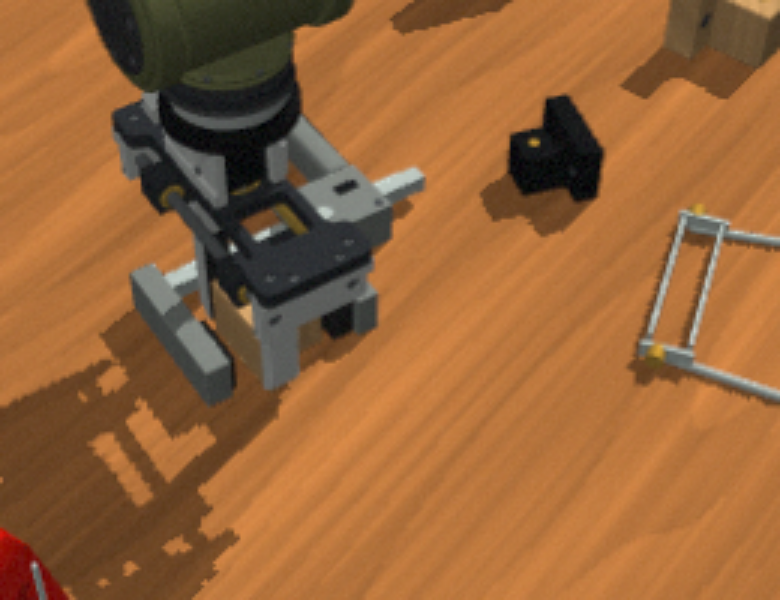

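>>> {"api": "play_rows", "payload": {
  "twist": [
    [0, 0, 0],
    [0, 0, 0],
    [0, 0, 0]
  ],
  "travel": [
    [0, 0, -0.03],
    [0, 0, -0.02],
    [0, 0, 0]
  ],
  "grip": [1, 1, 1]
}}

```text
time_s: 7.1
ee_pos: [0.5527, -0.1419, 0.0177]
eef_rot: [-1.57, 0.0, -1.898]
force: [0.1, -0.1, -1.0]
grip_width: 0.0642
```

>>> {"api": "play_rows", "payload": {
  "twist": [
    [0, 0, 0],
    [0, 0, 0],
    [0, 0, 0],
    [0, 0, 0],
    [0, 0, 0]
  ],
  "travel": [
    [0, 0, 0],
    [0, 0, 0],
    [0, 0, 0],
    [0, 0, 0],
    [0, 0, 0]
  ],
  "grip": [-0.7, -0.7, -0.7, -0.7, -0.7]
}}

```text
time_s: 7.6
ee_pos: [0.5526, -0.1419, 0.0175]
eef_rot: [-1.571, -0.0, -1.898]
force: [-0.4, 0.5, -0.4]
grip_width: 0.0799
```

>>> {"api": "play_rows", "payload": {
  "twist": [
    [0, 0, 0],
    [0, 0, 0],
    [0, 0, 0],
    [0, 0, 0],
    [0, 0, 0.06],
    [0, 0, 0.09],
    [0, 0, 0.09],
    [0, 0, 0.09],
    [0, 0, 0.09],
    [0, 0, 0.09]
  ],
  "travel": [
    [0, 0, 0.2],
    [0, 0, 0.5],
    [0, 0, 0.6],
    [0, 0, 0.7],
    [-0.3, 0.4, 0],
    [-0.3, 0.4, 0],
    [-0.3, 0.5, 0],
    [-0.3, 0.5, 0],
    [-0.3, 0.5, 0],
    [-0.3, 0.5, 0]
  ],
  "grip": [-0.7, -0.7, -0.7, -0.7, -0.7, -0.7, -0.7, -0.7, -0.7, -0.7]
}}

```text
time_s: 8.6
ee_pos: [0.4621, -0.001, 0.1182]
eef_rot: [-1.57, -0.0, -1.091]
force: [0.7, 1.2, 0.3]
grip_width: 0.0795
```

Run:
```python
from fit import *
from station import ctrl
o=ctrl.get_obs();print(o['ee_pos'],o['eef_rot'],o['grip_width'])
p=ctrl.camera("scene"); cv2.imwrite("pics/s5.png",cv2.resize(p['img'][150:350,180:440,::-1],None,fx=3,fy=3))
p=ctrl.camera("top"); cv2.imwrite("pics/t5.png",cv2.resize(p['img'][190:340,280:480,::-1],None,fx=4,fy=4,interpolation=cv2.INTER_CUBIC))
```

```text
[ 0.46205992 -0.00096238  0.11822238] [-1.57003476e+00 -4.59056278e-04 -1.09121652e+00] 0.07953175810387103
```

View pics/s5.png

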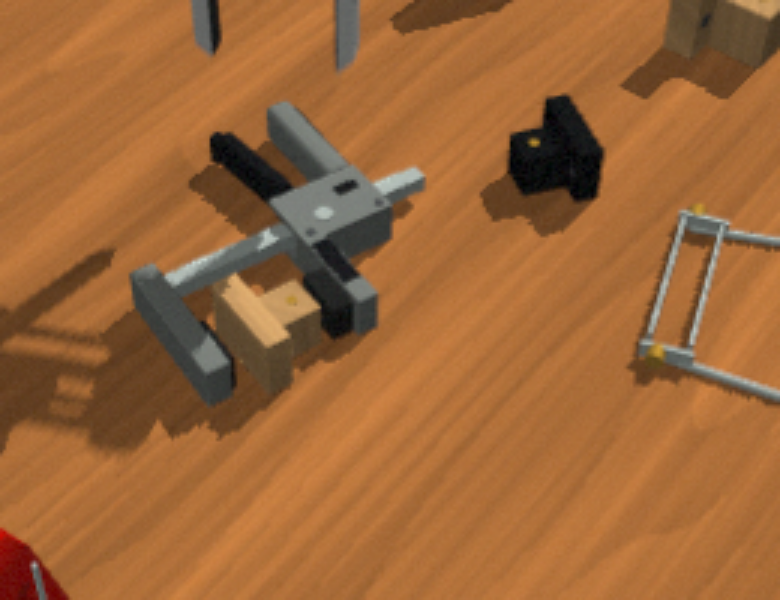

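View pics/t5.png

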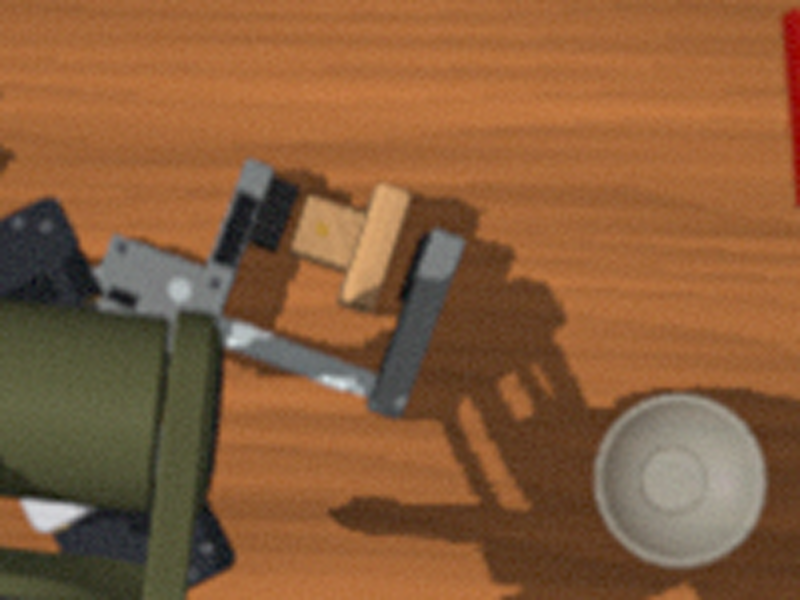

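>>> {"api": "play_rows", "payload": {
  "twist": [
    [0, 0, 0.081],
    [0, 0, 0.081],
    [0, 0, 0.081],
    [0, 0, 0.081],
    [0, 0, 0.081],
    [0, 0, 0.081],
    [0, 0, 0],
    [0, 0, 0]
  ],
  "travel": [
    [-0.04, 0, 0],
    [-0.04, 0, 0],
    [-0.04, 0, 0],
    [-0.04, 0, -0.2],
    [-0.02, 0, -0.3],
    [-0.01, -0.02, -0.3],
    [0, 0, 0],
    [0, 0, 0]
  ],
  "grip": [-1, -1, -1, -1, -1, -1, -1, -1],
  "force": 12
}}

```text
time_s: 9.5
ee_pos: [0.4535, -0.0031, 0.0781]
eef_rot: [-1.571, -0.0, -0.338]
force: [0.1, 0.6, 1.0]
grip_width: 0.0941
```

Run:
```python
from fit import *
from station import ctrl
o=ctrl.get_obs();print(o['ee_pos'],o['eef_rot'],o['grip_width'])
p=ctrl.camera("scene"); cv2.imwrite("pics/s6.png",cv2.resize(p['img'][150:300,180:380,::-1],None,fx=4,fy=4))
```

```text
[ 0.45353947 -0.00313277  0.07810636] [-1.57073689e+00 -3.33420882e-04 -3.38487286e-01] 0.09411066123574512
```

View pics/s6.png

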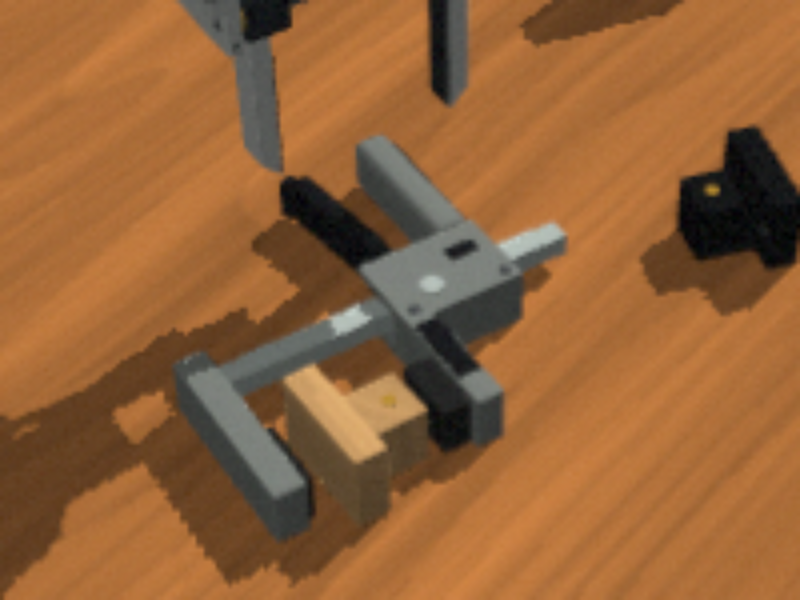

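>>> {"api": "play_rows", "payload": {
  "twist": [
    [0, 0, 0.007],
    [0, 0, 0],
    [0, 0, 0],
    [0, 0, 0],
    [0, 0, 0]
  ],
  "travel": [
    [-0.02, 0.02, -0.4],
    [0, 0, -0.4],
    [0, 0, -0.3],
    [0, 0, -0.2],
    [0, 0, 0]
  ],
  "grip": [-1, -1, -1, -1, -1]
}}

```text
time_s: 10.05
ee_pos: [0.452, -0.0019, 0.0121]
eef_rot: [-1.571, 0.001, -0.324]
force: [0.8, 0.2, 0.0]
grip_width: 0.094
```

Run:
```python
from fit import *
from station import ctrl
o=ctrl.get_obs();print(o['ee_pos'],o['eef_rot'],o['grip_width'])
p=ctrl.camera("scene"); cv2.imwrite("pics/s7.png",cv2.resize(p['img'][150:300,180:380,::-1],None,fx=4,fy=4))
```

```text
[ 0.45201336 -0.0018672   0.01210562] [-1.57102719e+00  8.82552586e-04 -3.24207055e-01] 0.09395420685839949
```

View pics/s7.png

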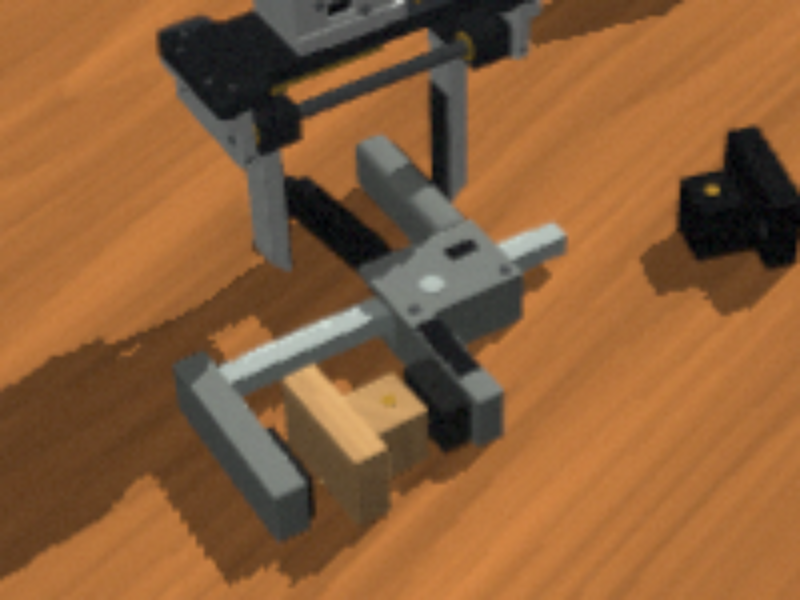

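>>> {"api": "play_rows", "payload": {
  "twist": [
    [0, 0, 0],
    [0, 0, 0],
    [0, 0, 0],
    [0, 0, 0],
    [0, 0, 0],
    [0, 0, 0],
    [0, 0, 0],
    [0, 0, 0],
    [0, 0, 0],
    [0, 0, 0]
  ],
  "travel": [
    [0, 0, 0],
    [0, 0, 0],
    [0, 0, 0],
    [0, 0, 0],
    [0, 0, 0],
    [0, 0, 0],
    [0, 0, 0],
    [0, 0, 0],
    [0, 0, 0],
    [0, 0, 0]
  ],
  "grip": [-0.4, 0, 1, 1, 1, 1, 1, 1, 1, 1],
  "force": 12
}}

```text
time_s: 11.1
ee_pos: [0.4523, -0.0016, 0.0126]
eef_rot: [-1.57, -0.0, -0.322]
force: [0.7, 5.6, 2.0]
grip_width: 0.0387
```

Run:
```python
from fit import *
from station import ctrl
o=ctrl.get_obs();print(o['ee_pos'],o['eef_rot'],o['grip_width'],o['force'])
p=ctrl.camera("scene"); cv2.imwrite("pics/s8.png",cv2.resize(p['img'][150:300,180:380,::-1],None,fx=4,fy=4))
```

```text
[ 0.45232199 -0.00161909  0.01258806] [-1.57039858e+00 -3.34900321e-04 -3.22405729e-01] 0.038737046611541405 [0.69878729 5.64466138 1.99139034]
```

View pics/s8.png

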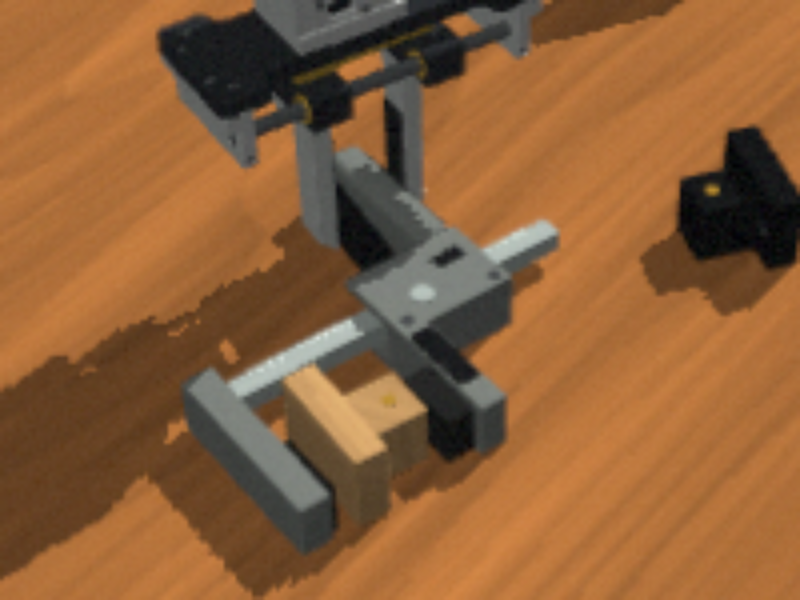

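>>> {"api": "play_rows", "payload": {
  "twist": [
    [0, 0, 0],
    [0, 0, 0],
    [0, 0, 0],
    [0, 0, 0],
    [0, 0, 0],
    [0, 0, 0],
    [0, 0, 0],
    [0, 0, 0],
    [0, 0, 0],
    [0, 0, 0],
    [0, 0, 0]
  ],
  "travel": [
    [0, 0, 0],
    [0, 0, 0],
    [0, 0, 0],
    [0, 0, 0],
    [0, 0, 0],
    [0, 0, 0],
    [0, 0, 0],
    [0, 0, 0],
    [0, 0, 0],
    [0, 0, 0],
    [0, 0, 0]
  ],
  "grip": [-0.1, -0.4, -0.4, -0.4, -0.4, 0, 1, 1, 1, 1, 1],
  "force": 12
}}

```text
time_s: 12.25
ee_pos: [0.452, -0.0018, 0.0124]
eef_rot: [-1.571, 0.0, -0.323]
force: [-1.3, 3.0, -0.6]
grip_width: 0.0389
```

Run:
```python
from fit import *
from station import ctrl
o=ctrl.get_obs();print(o['ee_pos'],o['eef_rot'],o['grip_width'],o['force'])
p=ctrl.camera("scene"); cv2.imwrite("pics/s9.png",cv2.resize(p['img'][150:300,180:380,::-1],None,fx=4,fy=4))
p=ctrl.camera("top"); cv2.imwrite("pics/t9.png",cv2.resize(p['img'][190:340,280:480,::-1],None,fx=4,fy=4,interpolation=cv2.INTER_CUBIC))
```

```text
[ 0.45197673 -0.00180185  0.01235627] [-1.57085398e+00  4.29726753e-04 -3.22551948e-01] 0.03890532070777459 [-1.32282508  3.01746676 -0.60712132]
```

View pics/s9.png

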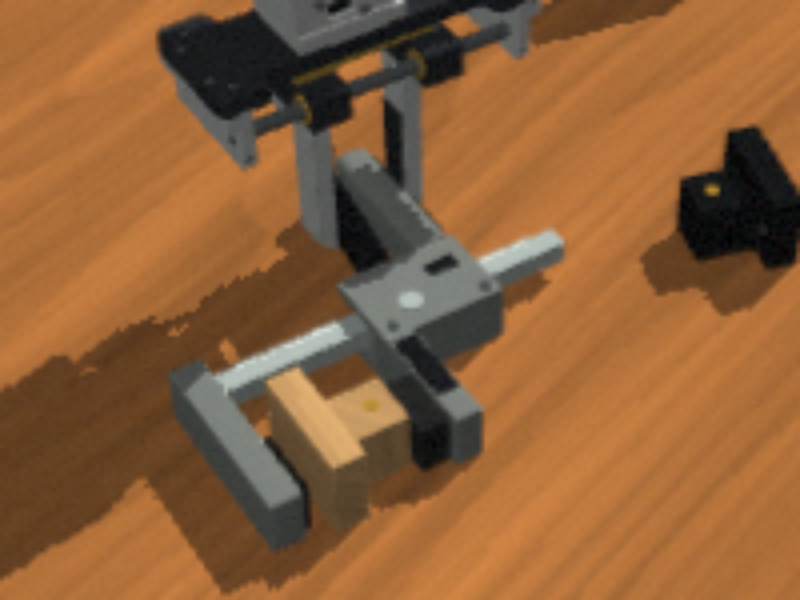

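View pics/t9.png

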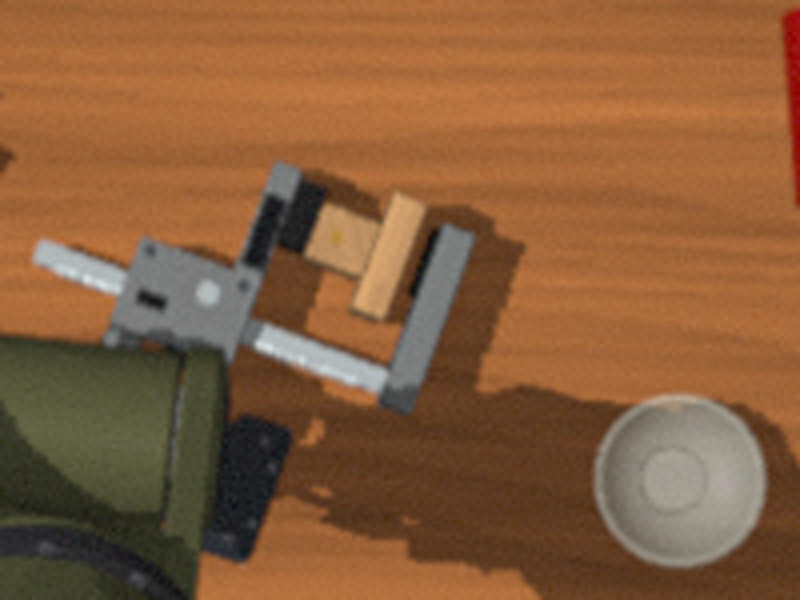

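>>> {"api": "play_rows", "payload": {
  "twist": [
    [0, 0, 0],
    [0, 0, 0],
    [0, 0, 0],
    [0, 0, 0],
    [0, 0, 0],
    [0, 0, 0],
    [0, 0, 0],
    [0, 0, 0],
    [0, 0, 0],
    [0, 0, 0],
    [0, 0, 0]
  ],
  "travel": [
    [0, 0, 0],
    [0, 0, 0],
    [0, 0, 0],
    [0, 0, 0],
    [0, 0, 0],
    [0, 0, 0],
    [0, 0, 0],
    [0, 0, 0],
    [0, 0, 0],
    [0, 0, 0],
    [0, 0, 0]
  ],
  "grip": [-0.1, -0.4, -0.4, -0.4, -0.4, 0, 1, 1, 1, 1, 1],
  "force": 12
}}

```text
time_s: 13.45
ee_pos: [0.452, -0.0017, 0.0125]
eef_rot: [-1.571, 0.0, -0.322]
force: [-1.8, 4.8, 3.3]
grip_width: 0.0385
```

Run:
```python
from fit import *
from station import ctrl
o=ctrl.get_obs();print(o['ee_pos'],o['eef_rot'],o['grip_width'],o['force'])
p=ctrl.camera("top"); cv2.imwrite("pics/t10.png",cv2.resize(p['img'][190:340,280:480,::-1],None,fx=4,fy=4,interpolation=cv2.INTER_CUBIC))
```

```text
[ 0.45203883 -0.00166542  0.0124594 ] [-1.57065558e+00  3.06845625e-04 -3.22441997e-01] 0.038513733317172276 [-1.80467013  4.84869297  3.31217432]
```

View pics/t10.png

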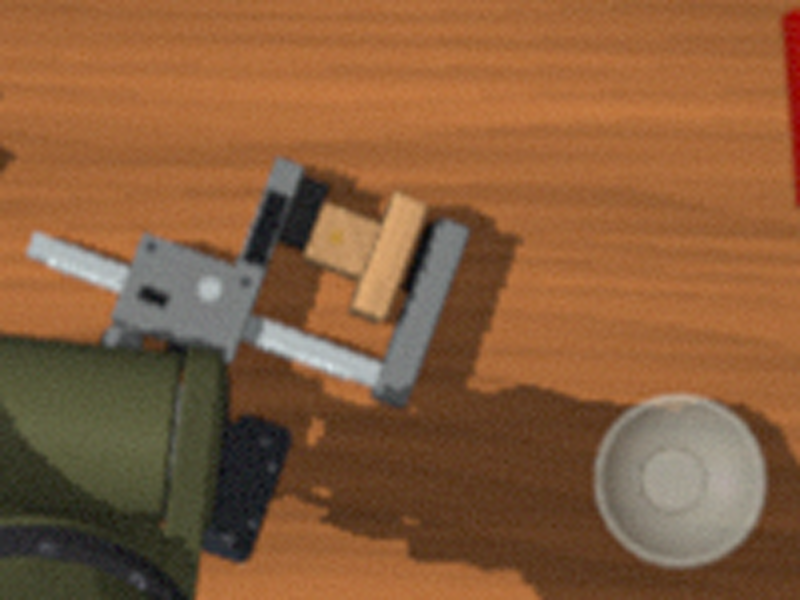

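>>> {"api": "play_rows", "payload": {
  "twist": [
    [0, 0, 0],
    [0, 0, 0],
    [0, 0, 0],
    [0, 0, 0],
    [0, 0, 0],
    [0, 0, 0],
    [0, 0, 0],
    [0, 0, 0],
    [0, 0, 0],
    [0, 0, 0],
    [0, 0, 0]
  ],
  "travel": [
    [0, 0, 0],
    [0, 0, 0],
    [0, 0, 0],
    [0, 0, 0],
    [0, 0, 0],
    [0, 0, 0],
    [0, 0, 0],
    [0, 0, 0],
    [0, 0, 0],
    [0, 0, 0],
    [0, 0, 0]
  ],
  "grip": [-0.1, -0.4, -0.4, -0.4, -0.4, 0, 1, 1, 1, 1, 1],
  "force": 12
}}

```text
time_s: 14.6
ee_pos: [0.452, -0.0017, 0.0124]
eef_rot: [-1.571, 0.0, -0.323]
force: [-1.7, 4.4, 1.1]
grip_width: 0.0385
```

Run:
```python
from fit import *
from station import ctrl
o=ctrl.get_obs();print(o['ee_pos'],o['eef_rot'],o['grip_width'],o['force'])
p=ctrl.camera("top"); cv2.imwrite("pics/t11.png",cv2.resize(p['img'][190:340,280:480,::-1],None,fx=4,fy=4,interpolation=cv2.INTER_CUBIC))
p=ctrl.camera("scene"); cv2.imwrite("pics/s11.png",cv2.resize(p['img'][150:300,180:380,::-1],None,fx=4,fy=4))
```

```text
[ 0.4519902  -0.00174844  0.01240376] [-1.57076749e+00  3.92309211e-04 -3.22578047e-01] 0.0385477379703358 [-1.70697846  4.37954841  1.07325817]
```

View pics/t11.png

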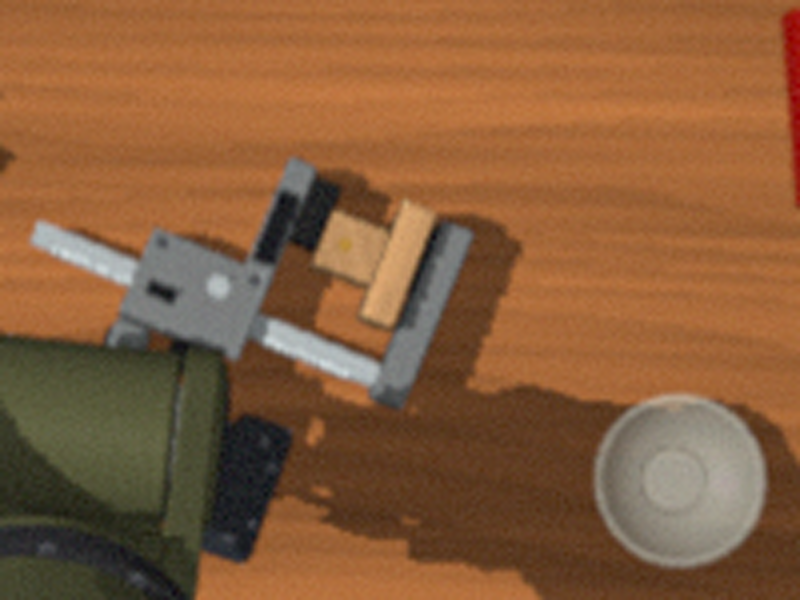

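View pics/s11.png

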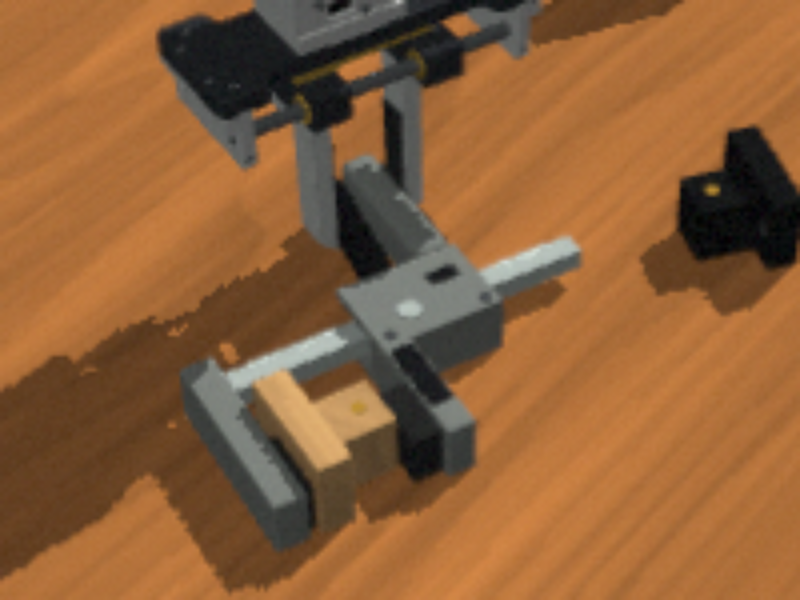

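Run:
```python
from fit import *
from station import ctrl
p=ctrl.camera("top")
c1=lambda a:(np.array(a,float)+.5)/4-.5+[280,190]
W=lambda a,z:unproj(p,c1(a),z)[:,:2]
bar=W([(38,232),(375,378)],.022); d=bar[1]-bar[0]
jaw=W([(450,222),(474,232),(405,405),(372,395)],.033)
pl=W([(405,200),(438,212),(390,328),(360,315)],.044)
pad=W([(340,190),(314,250)],.030); tip=W([(292,158),(316,166)],.033)
for n,v in (('bar',d),('jaw',jaw[0]-jaw[3]),('jaw2',jaw[1]-jaw[2]),('plate',pl[0]-pl[3]),('plate2',pl[1]-pl[2])): print(n,np.degrees(np.arctan2(v[1],v[0])))
ex=d/np.linalg.norm(d); ey=np.array([-ex[1],ex[0]])
f=lambda q:np.round(np.c_[q@ex,q@ey]*1000,1)
print('jaw',f(jaw).tolist(),'plate',f(pl).tolist(),'pad',f(pad).tolist(),'tip',f(tip).tolist(),'ey',ey)
```

```text
bar -111.83812441302926
jaw -23.1996468344333
jaw2 -20.776184083334837
plate -20.21540317428608
plate2 -21.413035617764276
jaw [[-45.2, 594.8], [-31.7, 595.0], [-29.9, 498.0], [-47.6, 496.0]] plate [[-71.6, 594.6], [-53.6, 595.7], [-53.1, 530.6], [-69.8, 530.7]] pad [[-104.4, 587.9], [-104.6, 553.5]] tip [[-134.0, 593.0], [-120.9, 594.1]] ey [ 0.92823851 -0.37198556]
```

>>> {"api": "play_rows", "payload": {
  "twist": [
    [0, 0, 0],
    [0, 0, 0],
    [0, 0, 0],
    [0, 0, 0],
    [0, 0, 0]
  ],
  "travel": [
    [-0.04, 0.016, 0],
    [-0.04, 0.016, 0],
    [-0.04, 0.016, 0],
    [-0.04, 0.016, 0],
    [0, 0, 0]
  ],
  "grip": [1, 1, 1, 1, 1],
  "force": 12
}}

```text
time_s: 15.25
ee_pos: [0.4438, 0.0014, 0.0124]
eef_rot: [-1.571, 0.0, -0.322]
force: [0.0, 0.6, -1.6]
grip_width: 0.0385
```

Run:
```python
from fit import *
from station import ctrl
o=ctrl.get_obs();print(o['ee_pos'],o['eef_rot'],o['grip_width'],o['force'])
p=ctrl.camera("top"); cv2.imwrite("pics/t12.png",cv2.resize(p['img'][190:340,280:480,::-1],None,fx=4,fy=4,interpolation=cv2.INTER_CUBIC))
```

```text
[0.44384833 0.00139752 0.01244683] [-1.57092800e+00  2.46837696e-04 -3.22481413e-01] 0.0385406051107201 [ 0.0368097   0.5918221  -1.57421487]
```

View pics/t12.png

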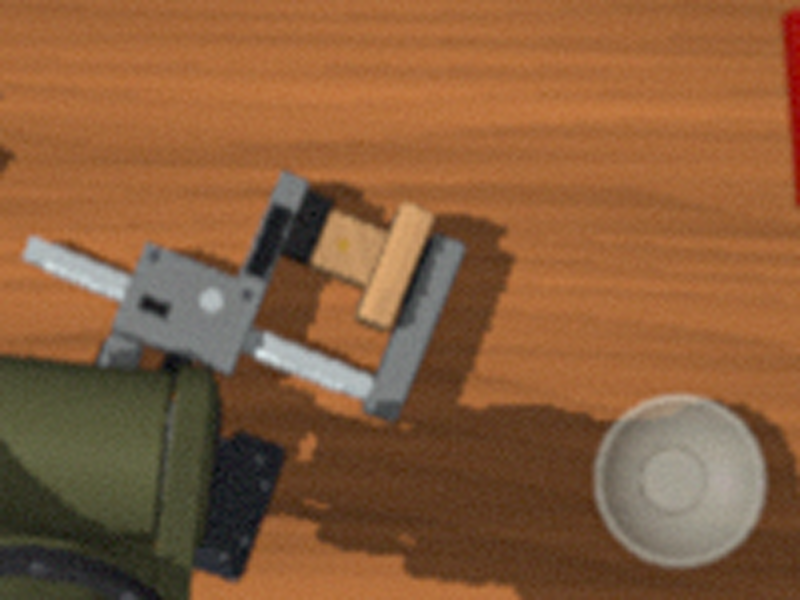

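Dragging the clamp 8 mm brought the block (343,243) back in line with the pad (312,225). Fifth squeeze next.

>>> {"api": "play_rows", "payload": {
  "twist": [
    [0, 0, 0],
    [0, 0, 0],
    [0, 0, 0],
    [0, 0, 0],
    [0, 0, 0],
    [0, 0, 0],
    [0, 0, 0],
    [0, 0, 0],
    [0, 0, 0],
    [0, 0, 0],
    [0, 0, 0]
  ],
  "travel": [
    [0, 0, 0],
    [0, 0, 0],
    [0, 0, 0],
    [0, 0, 0],
    [0, 0, 0],
    [0, 0, 0],
    [0, 0, 0],
    [0, 0, 0],
    [0, 0, 0],
    [0, 0, 0],
    [0, 0, 0]
  ],
  "grip": [-0.1, -0.4, -0.4, -0.4, -0.4, 0, 1, 1, 1, 1, 1],
  "force": 12
}}

```text
time_s: 16.4
ee_pos: [0.4439, 0.0015, 0.0124]
eef_rot: [-1.571, 0.001, -0.323]
force: [-2.8, 4.5, 2.1]
grip_width: 0.0386
```

Run:
```python
from fit import *
from station import ctrl
o=ctrl.get_obs();print(o['ee_pos'],o['eef_rot'],o['grip_width'],o['force'])
p=ctrl.camera("top"); cv2.imwrite("pics/t13.png",cv2.resize(p['img'][190:340,280:480,::-1],None,fx=4,fy=4,interpolation=cv2.INTER_CUBIC))
p=ctrl.camera("scene"); cv2.imwrite("pics/s13.png",cv2.resize(p['img'][150:300,180:380,::-1],None,fx=4,fy=4))
```

```text
[0.443949   0.00146129 0.01242047] [-1.57081088e+00  5.03076350e-04 -3.22536218e-01] 0.03859127325893561 [-2.77505228  4.48000855  2.12381916]
```

View pics/t13.png

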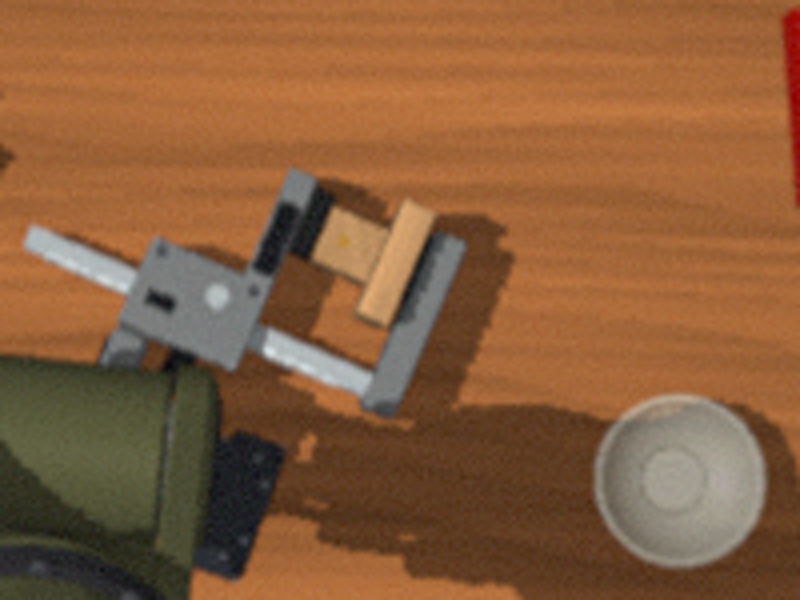

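View pics/s13.png

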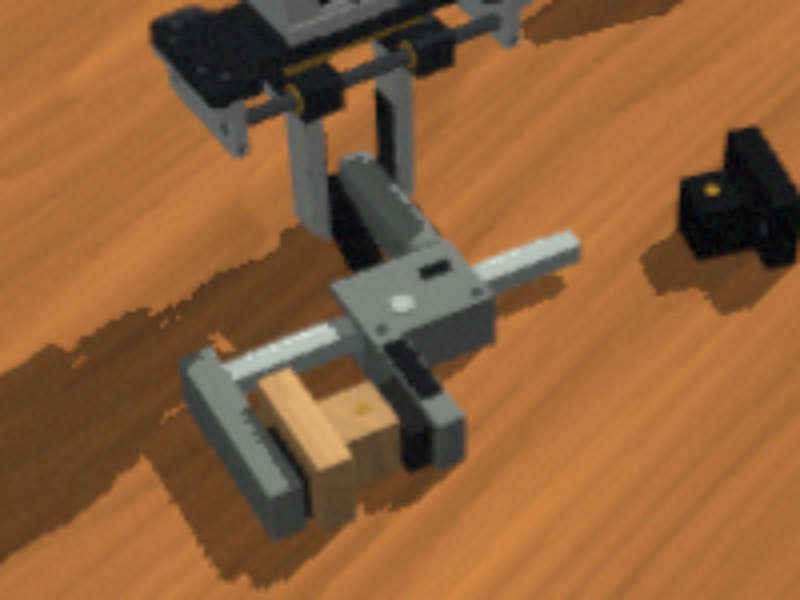

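```bash
python3 - <<'E'
from fit import *
import cv2
a=cv2.imread("pics/t13.png"); b=cv2.imread("pics/t12.png"); c=cv2.imread("pics/t5.png")
cr=[x[150:340,230:490] for x in (b,a)]
cv2.imwrite("pics/cmp.png",np.vstack([cv2.convertScaleAbs(cv2.resize(x,None,fx=1.55*2,fy=1.55,interpolation=cv2.INTER_CUBIC),alpha=1.8,beta=20) for x in cr]))
E
python3 - <<'E'
import sys; sys.path.insert(0,'.')
from fit import *
from station import ctrl
p=ctrl.camera("top")
c1=lambda a:(np.array(a,float)+.5)/4-.5+[280,190]
W=lambda a,z:unproj(p,c1(a),z)[:,:2]
bar=W([(30,236),(365,383)],.022); d=bar[1]-bar[0]
jaw=W([(440,233),(466,243),(393,415),(362,405)],.033)
pl=W([(405,200),(437,212),(387,328),(356,314)],.044)
pad=W([(335,195),(308,258)],.030); tip=W([(292,168),(318,178)],.033)
ex=d/np.linalg.norm(d); ey=np.array([-ex[1],ex[0]])
f=lambda q:np.round(np.c_[q@ex,q@ey]*1000,1)
print('jaw',f(jaw).tolist(),'plate',f(pl).tolist(),'pad',f(pad).tolist(),'tip',f(tip).tolist(),'ey',ey)
E
```

```text
jaw [[-50.4, 587.2], [-36.0, 587.9], [-35.8, 490.7], [-52.5, 489.0]] plate [[-74.3, 594.3], [-56.7, 595.2], [-56.9, 529.8], [-74.3, 530.0]] pad [[-108.4, 584.0], [-108.2, 548.0]] tip [[-134.6, 587.6], [-120.1, 588.2]] ey [ 0.92656843 -0.37612623]
```

View pics/cmp.png

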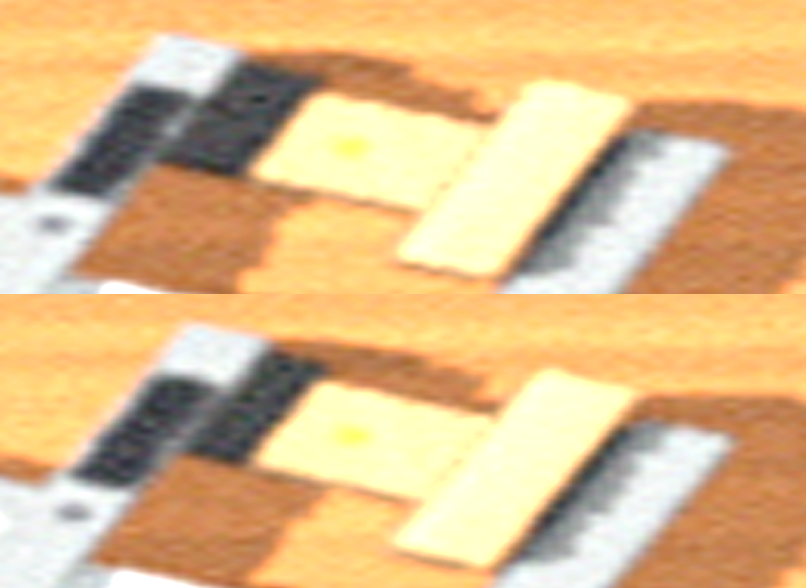

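Run:
```python
from fit import *
from station import ctrl
p=ctrl.camera("top"); now=p['img'].astype(float).mean(2)
def prof(im,off):
    # line along bar dir through pad & block; ex image dir
    pass
import scipy.ndimage as nd
ims={k:cv2.imread(f"pics/{k}.png").astype(float).mean(2) for k in ("t9","t10","t11","t12","t13")}
# direction of clamp x in crop px
e=np.array([335.,147.]);e/=np.linalg.norm(e); n=np.array([e[1],-e[0]])
c={"t9":(312,215),"t10":(312,215),"t11":(325,220),"t12":(315,225),"t13":(322,225)}
for k,im in ims.items():
    s=np.arange(-45,45,3.)
    acc=0
    for o in range(-14,15,2):
        q=np.array(c[k])+o*n+s[:,None]*e
        acc=acc+nd.map_coordinates(im,[q[:,1],q[:,0]],order=1)
    print(k,np.int32(acc/15))
```

```text
t9 [ 70  66  67  67  70  79  77  56  38  32  33  34  34  33  31  30  45  85
 127 145 145 143 144 143 141 138 138 142 144 144]
t10 [ 57  54  55  54  53  66  71  55  37  31  34  35  33  33  31  29  43  84
 127 145 145 142 142 143 142 140 139 140 143 144]
t11 [ 39  43  41  44  55  64  54  38  32  35  37  34  32  31  28  41  83 125
 141 141 140 139 139 138 138 137 139 142 141 141]
t12 [ 76  66  62  61  63  67  76  74  51  35  33  34  33  31  34  33  29  43
  85 129 145 145 144 142 141 140 138 140 144 146]
t13 [ 67  55  53  51  54  61  70  68  53  37  29  33  34  32  29  54 100 136
 145 143 142 141 139 138 139 141 144 145 145 144]
```

Run:
```python
from fit import *
from station import ctrl
p=ctrl.camera("top"); im=p['img'][225:265,345:405,::-1]
np.save('now_top.npy',p['img'])
cv2.imwrite("pics/z1.png",cv2.convertScaleAbs(cv2.resize(im,None,fx=13,fy=13,interpolation=cv2.INTER_CUBIC),alpha=1.6,beta=25))
p=ctrl.camera("scene"); im=p['img'][230:290,222:302,::-1]
np.save('now_sc.npy',p['img'])
cv2.imwrite("pics/z2.png",cv2.convertScaleAbs(cv2.resize(im,None,fx=10,fy=10,interpolation=cv2.INTER_CUBIC),alpha=1.6,beta=25))
```

```text
(no output)
```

View pics/z1.png

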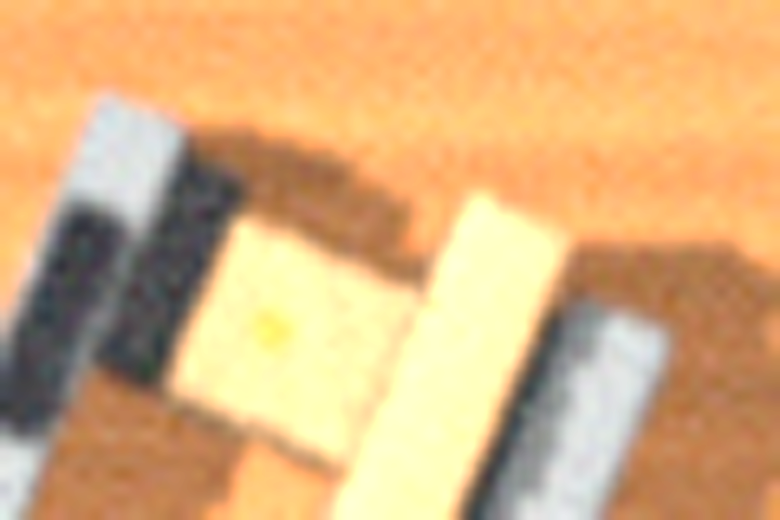

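View pics/z2.png

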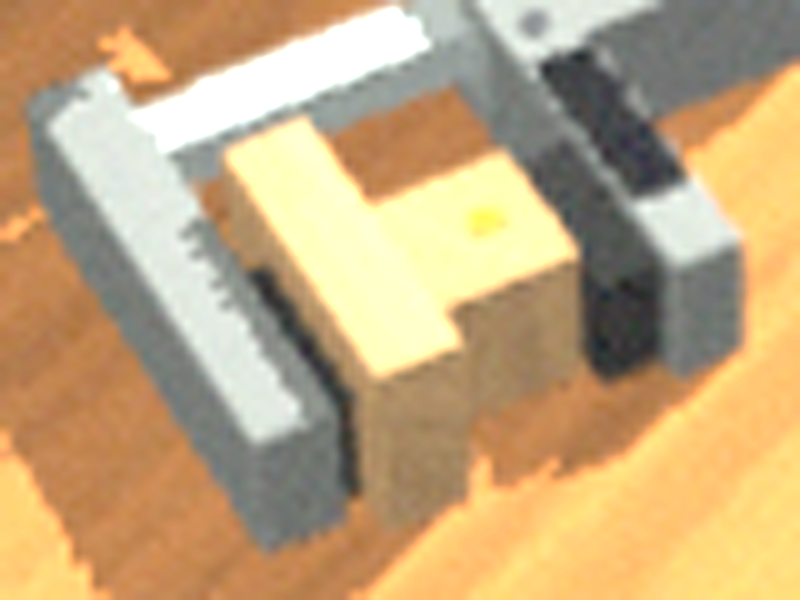

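Two checks say the pad is squashed about 4 mm. In the top view the pad's visible thickness fell from 30 to 22.5 crop px, and in the scene view its end face is about 5.5 px against 7.6 px when free. The plate is parallel to the bar, the offset is about -4 mm, and the trigger is fully squeezed at 12 N. Another squeeze would come close to flat, so I'm handing in now.

Run:
```python
from station import ctrl
o=ctrl.get_obs();print(o['time_s'],o['grip_width'],o['force'])
print(ctrl.hand_in())
```

```text
16.7 0.03780142189482366 [-2.90806856  4.62903936  3.09479077]
the job is handed in; nothing more can be done
None
```

I stood the small beech bracket between the clamp's jaw pads, let go, and squeezed the trigger five times at 12 N. I handed the job in at 16.7 s, still holding the fifth squeeze. Before that squeeze I slid the clamp 8 mm to re-centre it, because it had drifted sideways.

**Last checks:**
- **Trigger:** the finger opening was 38 mm, so it is fully squeezed.
- **Alignment:** the bracket stands upright, within about 0.01 rad of the bar and about 4 mm off the pads' centre line (limit 16 mm).
- **Pad squash:** its visible thickness in both cameras gives about 4 mm.
- **Other objects:** the arm went nowhere near the metronome, harmonica holder or dish. I didn't re-measure their positions at the end.

**One disagreement:** working out the squash from the jaw edges instead gave only 0.3 to 2 mm. I trusted the direct pad measurements because both cameras agreed. I stopped there because a sixth squeeze could have taken the pad to about 8 mm, close to the 9 mm limit.

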